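# Shut the waffle maker and click its thermostat wheel on by one notch

## Task

Get the little waffle maker preheating: push its raised lid fully shut with your fingertips, then press a fingertip on the knurled edge wheel that peeps out of its front ledge and rub it round towards the waffle maker's left (as you face its front) by just one click, from off to the first setting, and let go with the wheel sitting in that click. Pinch and lift nothing, keep off the two cooking plates, and leave the mug, bowl, tin, spice jar and teaspoon where they are.

Things in the scene. Friction and masses are not known exactly. Their poses are not given: they have to be found in the camera images.
- waffle_maker: Small round steel waffle maker, fixed. Base 140 mm across, 47 mm high, a control ledge 90 mm wide in front. Origin: centre of the round base on the worktop; x axis to its back (hinge side), so its front faces -x, roughly towards the robot; y axis to the left as you face its front, z up. The ledge's front face is 93 mm ahead of the origin; with the lid shut the top is 82 mm high.
- lid (a joint): Lid hinge angle in rad: 0 is fully shut, grows as the lid's front rises (it starts between 0.6 and 1.1). The stiff friction hinge holds the lid wherever it is left; pushing it shut at lid_press takes about 1 to 3 N.
- lid_hinge (a point): Point on the lid's hinge axis, mid width, 75 mm behind and 53 mm above the waffle maker's origin (fixed; axes as the waffle maker's; the hinge axis is its y). The lid is a steel disc 136 mm across, 28 mm thick; with its black front lip, 92 mm wide, it reaches 154 mm from the hinge axis.
- lid_press (a point): Point on the lid's outer face (its top when shut), mid width, 115 mm from the hinge axis along the lid and 27 mm out from it square to the lid. Moves with the lid; its z axis is the outward normal of that face, its x axis points along the lid to the hinge. Push here along -z of this point, from behind and above while the lid is up.
- wheel (a joint): Angle of the thermostat wheel in rad: 0 is off, grows as it turns clockwise seen from above: its exposed front rim moves to the waffle maker's left (+y). A sprung ball clicks in every 0.628 rad: off 0, first setting 0.628, then 1.257, 1.885, 2.513. Let go between two, it snaps to the nearer. Leaving a click takes 2 to 3 N along the grippy rim: lean on it with 5 to 10 N.
- wheel_front (a point): Foremost point of the knurled wheel's rim, mid height: 29 mm up, 105 mm ahead of the waffle maker's origin (fixed, does not turn; axes as the waffle maker's). The wheel lies flat: 60 mm across, axis vertical 30 mm behind this point, from 20.5 to 37.5 mm up. The rim stands 12 mm out of the ledge's front; the ledge's top (47 mm up) covers the rest. One click is 19 mm of rim travel.
- mug: White mug, 98 mm high, 89 mm across, left of the waffle maker. Origin: its middle, on the underside.
- bowl: White bowl, 114 mm across, 51 mm high, farther left. Origin: its middle, on the underside.
- tin: Tin can, 75 mm across, 58 mm high, left of the bowl. Origin: centre of its underside.
- spice_jar: Spice jar, 47 mm across, 98 mm high, close to the right of the waffle maker. Origin: centre of its underside.
- teaspoon: Teaspoon, 130 mm long, 11 mm high, lying left of the mug. Origin: its middle, on the worktop.

How it is judged:
On the way, in this order (a step that is already met when the one before it is completed fails the run):
1. the lid is pushed fully shut (value of joint lid below 0.03 rad), for 0.2 s.
2. the wheel is turned from off into its first click (value of joint wheel between 0.5 and 0.76 rad), for 0.2 s.
At the end, for the whole second after the job is handed in: The lid is fully shut (within 0.03 rad), and the wheel rests in its first click (within 0.1 rad of 0.628) (value of joint lid below 0.03 rad and value of joint wheel between 0.53 and 0.73 rad and velocity of joint wheel between -0.05 and 0.05 rad/s); the robot touches nothing.
It fails at once if a cooking plate is touched (contact force between any of the arm, the fingers and lid_c4 above 0.5 N or contact force between any of the arm, the fingers and waffle_maker_c8 above 0.5 N).
It fails at once if the lid is lifted further open (value of joint lid above 1.25 rad).
It fails at once if the mug, bowl, tin, spice jar or teaspoon is moved or lifted (distance of any of mug, bowl, tin, spice_jar, teaspoon from where it was at the start of the episode above 0.02 m).
It also fails if it takes over 48 s, if anything falls off the work surface, if the arm or the gripper's body presses on something with over 40 N, if the wrist force passes 120 N, or if a joint passes its speed limit or range.

## Robot

A 7-joint arm with a two-finger parallel gripper is mounted at the origin on a cart in front of the work surface, level with it; the furniture and walls round the work are solid. World frame = base frame: x ahead of the robot, y to its left, z up, the work surface at z = 0. Lengths are in m, angles in rad, forces in N, time in s.
With the tool pointing down it reaches from about 0.4 to 0.85 m from the base axis. Payload 10.4 kg.
Tool frame: the origin (TCP) lies midway between the tips of the shut fingers; the grasp point (between the pads) lies 19 mm behind it; z points along the fingers, y is the line along which they close (so a half turn about z gives the same grasp; the last joint's range is limited). The gripper opens to 85 mm and grips with 20 to 120 N. Pads are 22 mm wide; open, the fingers measure 114 mm over their backs; the gripper's body (76 mm by 85 mm) begins 54 mm behind the grasp point. The pads swing forward as they close: fully open they stand 13 mm farther back than shut.
Start: joints at [-1.235, 0.332, -0.065, 1.46, 0.022, 1.35, -0.088], TCP at [0.219, 0.585, 0.231] pointing down, gripper open.
Joint ranges: [-2.6, 2.6], [-0.5, 2.12], [-1.47, 1.34], [0.16, 2.42], [-1.27, 4.41], [0.06, 2.06], [-2.6, 2.6]. Speed limits (rad/s): [2.22, 2.22, 2.79, 2.79, 3.14, 3.14, 3.14].

## Interface

Orientations are given as a unit quaternion [w, x, y, z].
In Python, from workcell import bot, jaws, telemetry, viewer, finish_job gives the robot as it stands. Calls block until the motion is done:
- bot.movep(position, orientation): joint-space move of the TCP to a pose.
- bot.move_l(position, frame=None, velocity=0.15): straight line of the TCP; frame=None keeps the orientation; velocity is the mean speed in m/s.
- bot.movej(angles): joint-space move.
- jaws.grip(opening, force=None): finger opening in m; force is the grip in N (None keeps the last); returns when the fingers have stopped.
- bot.dwell(seconds).
- bot.inverse_kinematics(position, orientation): joint angles nearest the present ones, or None.
- telemetry.sense(): the state.
- viewer.camera(name): name is "scene" or "top"; returns the picture (400x640x3 uint8, red, green, blue); there is no depth.
- viewer.camera_model(name): a dict with "fov_y" (degrees; the focal length in pixels is half the picture's height over the tangent of half this angle, whatever the lens; pixels are square), "cx", "cy" (the principal point, pixels), "dist" ([k1, k2, p1, p2, k3] as OpenCV has them; the pictures are not rectified), "R" (3x3) and "t" (3): a world point X has camera coordinates R X + t. Camera axes: x right, y down, z forward; pixel columns grow to the right and rows downward; lengths in m; the calibration is good to about 2 mm. A picture is of the moment at which its call begins. camera_model takes no time and is no camera call.
A pose or a line that the arm cannot do raises bot.PlanningError and nothing moves.
- finish_job(): hands the job in; it is judged then, once.
The state is a dict: "time": time; "q": joint angles; "joint_vel": joint speeds; "tau": joint torques, N m; "eef_pos": TCP position; "eef_rot": TCP orientation; "wrist_force": force on the tool from outside, world axes, zero at the start; "ft_torque": the same for the moment, N m; "gripper_width": finger opening in m; "grip_force": force on a finger pad.
Only numpy, scipy, OpenCV 4.12 (cv2) and the standard library are available. Lean on these libraries where they do the work, as an engineer would, in place of code of your own. Each camera call takes 0.05 s, during which the arm holds its last target. There are 200 camera calls.

## Working session

There is one attempt and no reset: what is moved stays moved. The work goes in short steps, each a Python script; the robot and the scene stay as the last script left them, time stands still between calls to the robot, and variables do not carry over. Pictures are saved under pics/ and viewed, at most 10 in all, crops included, and the job is handed in when it is done.

```bash
mkdir -p pics; python3 - <<'E'
from workcell import viewer, telemetry
import cv2, numpy as np
for n in("scene","top"):
    im=viewer.camera(n); cv2.imwrite(f"pics/{n}0.png",cv2.cvtColor(im,cv2.COLOR_RGB2BGR))
    m=viewer.camera_model(n); print(n,{k:np.round(v,4).tolist() for k,v in m.items()})
s=telemetry.sense(); print(s["time"],s["eef_pos"],s["eef_rot"])
E
```

```text
scene {'fov_y': 49.6323, 'cx': 320.4356, 'cy': 196.7991, 'dist': [-0.0799, 0.0, 0.0, 0.0, 0.0], 'R': [[0.7926, -0.6096, 0.0134], [-0.4398, -0.5868, -0.6799], [0.4223, 0.5329, -0.7332]], 't': [-0.4355, 0.1688, 1.0987]}
top {'fov_y': 53.6581, 'cx': 319.126, 'cy': 193.9808, 'dist': [-0.0995, 0.0, 0.0, 0.0, 0.0], 'R': [[0.025, -0.9994, -0.0247], [-0.9957, -0.0227, -0.0899], [0.0893, 0.0268, -0.9956]], 't': [-0.1281, 0.4471, 1.0235]}
0.1 [0.21936097 0.58486771 0.23061028] [-7.83721186e-05  1.78420468e-01  9.83954125e-01 -6.41131968e-04]
```

View pics/scene0.png

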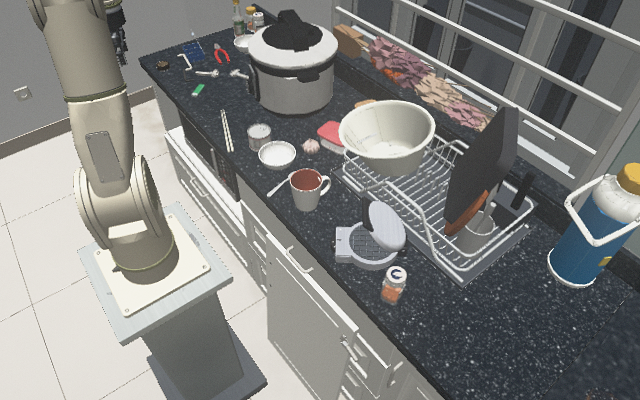

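View pics/top0.png

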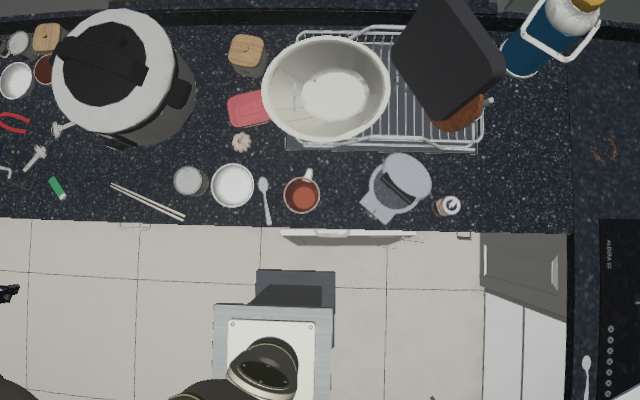

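The scene view shows the waffle maker at about (370,240), with its ledge towards the robot at (343,240). The lid is up at (387,228), the mug at (307,190) and the jar at (393,285). In the top view the ledge is at (378,210), the lid at (408,175) and the jar at (447,206). I'll zoom in on both.

```bash
python3 - <<'E'
import cv2, numpy as np
a=cv2.imread("pics/scene0.png")[190:310,320:420]; b=cv2.imread("pics/top0.png")[140:230,350:470]
a=cv2.resize(a,None,fx=4,fy=4,interpolation=cv2.INTER_CUBIC)
b=cv2.resize(b,None,fx=3.3,fy=3.3,interpolation=cv2.INTER_CUBIC)
c=np.zeros((480,800,3),np.uint8); c[:a.shape[0],:400]=a; c[:b.shape[0],400:400+b.shape[1]]=b[:,:400]
cv2.imwrite("pics/crop0.png",c)
E
```

```text
(no output)
```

View pics/crop0.png

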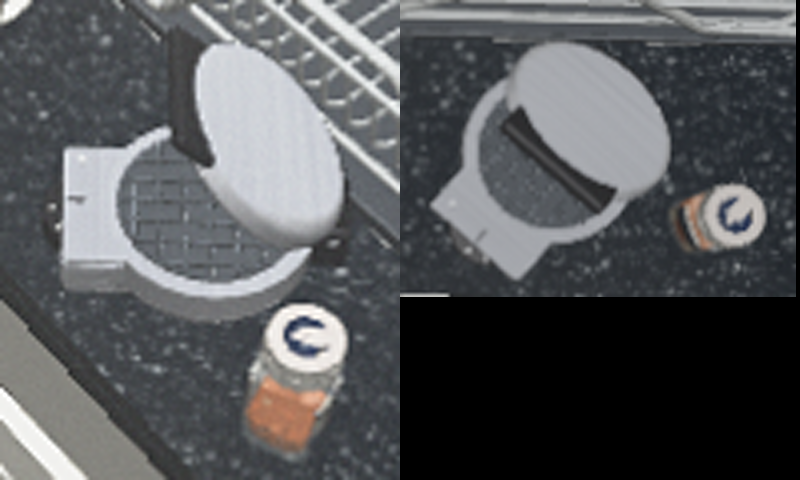

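The crop shows the ledge's front corners at scene px (336,227) and (335.5,256), and at top px (360,203) and (385,225). The dark lip edges are at scene (364,197)–(373,232) and top (382,178)–(413,204). The wheel shows at the middle of the ledge front.

```bash
cat > h.py <<'E'
import numpy as np, cv2
from scipy.spatial.transform import Rotation as Ro
from workcell import bot, jaws, telemetry, viewer, finish_job
def cam(n):
    m=viewer.camera_model(n); f=200/np.tan(np.radians(m["fov_y"])/2)
    return m, np.array([[f,0,m["cx"]],[0,f,m["cy"]],[0,0,1.]])
def proj(n,X):
    m,K=cam(n); R=np.array(m["R"])
    return cv2.projectPoints(np.atleast_2d(X).astype(float),cv2.Rodrigues(R)[0],np.array(m["t"]),K,np.array(m["dist"]))[0][:,0]
def plane(n,px,z):
    m,K=cam(n); R=np.array(m["R"]); c=-R.T@np.array(m["t"])
    u=cv2.undistortPoints(np.array(px,float).reshape(-1,1,2),K,np.array(m["dist"]))[:,0]
    d=np.c_[u,np.ones(len(u))]@R
    return c+d*((z-c[2])/d[:,2])[:,None]
def lidpt(th,a,b,y=0):  # waffle-frame point a along lid, b out
    return np.array([.075-a*np.cos(th)+b*np.sin(th), y, .053+a*np.sin(th)+b*np.cos(th)])
def W(pose,p):
    x,y,w=pose; c,s=np.cos(w),np.sin(w); p=np.atleast_2d(p)
    return np.c_[x+c*p[:,0]-s*p[:,1], y+s*p[:,0]+c*p[:,1], p[:,2]]
E
python3 - <<'E'
from h import *
from scipy.optimize import least_squares
obs={"scene":[(336,227),(335.5,256.2)],"top":[(359.7,202.7),(384.8,224.8)]}
lip={"scene":[(363.7,197),(373,231.7)],"top":[(381.8,177.9),(412.7,203.6)]}
C=np.array([[-.093,.045,.047],[-.093,-.045,.047]])
for n in obs: print(n,np.round(plane(n,obs[n],.047),4).tolist())
f=lambda p:np.concatenate([(proj(n,W(p,C))-obs[n]).ravel() for n in obs])
r=least_squares(f,[.6,-.2,-.7]); p=r.x; print("pose",p,np.round(r.fun,1))
g=lambda q:np.concatenate([(proj(n,W(p,[lidpt(q[0],.154,q[1],s*.046) for s in(1,-1)]))-lip[n]).ravel() for n in lip])
r2=least_squares(g,[.8,.015]); print("lid",r2.x,np.round(r2.fun,1))
th=r2.x[0]
# overlays
t=np.linspace(0,2*np.pi,24)
ring=W(p,np.c_[.07*np.cos(t),.07*np.sin(t),0*t+.047])
disc=W(p,[lidpt(th,.077+.068*np.cos(k),.027,.068*np.sin(k)) for k in t])
wh=W(p,[[-.105,0,.029]])
jar=plane("top",[(447,204)],.098); print("jar",jar,"wheel",wh)
out=[]
for n,(r0,r1,c0,c1) in {"scene":(190,310,320,420),"top":(140,230,350,470)}.items():
    im=cv2.imread(f"pics/{n}0.png")[r0:r1,c0:c1]; im=cv2.resize(im,None,fx=4,fy=4)
    for P,col in((ring,(0,255,0)),(disc,(0,0,255)),(wh,(255,0,255)),(W(p,C),(255,255,0))):
        for u in proj(n,P): cv2.circle(im,tuple(int(v) for v in (u-[c0,r0]+.5)*4),3,col,-1)
    out.append(im[:480,:400])
c=np.zeros((480,800,3),np.uint8); c[:out[0].shape[0],:400]=out[0]; c[:out[1].shape[0],400:]=out[1]
cv2.imwrite("pics/ov.png",c)
E
```

```text
scene [[0.4289, -0.2224, 0.047], [0.3698, -0.2934, 0.047]]
top [[0.4275, -0.2224, 0.047], [0.3726, -0.2872, 0.047]]
pose [ 0.47119327 -0.31583211 -0.69687833] [-0.2 -0.2 -0.3 -1.  -0.3 -0.5  1.4  0.7]
lid [ 8.43161926e-01 -2.96315513e-06] [ 1.4 -1.1 -6.8 -6.   0.3 -1.5  0.4 -0.4]
jar [[ 0.42548689 -0.43144724  0.098     ]] wheel [[ 0.39067407 -0.24844028  0.029     ]]
```

View pics/ov.png

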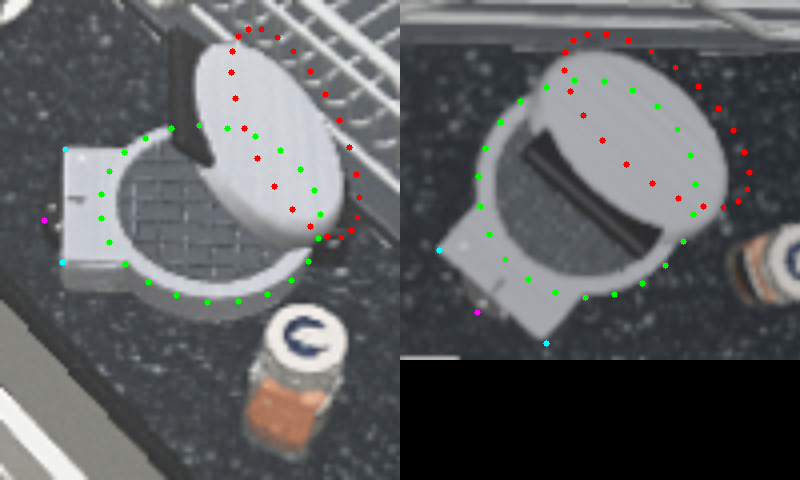

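The ring and ledge match within about 1 px, but the lid disc overlay sits too far back. I'll refit the lid angle from the disc's outline extremes.

```bash
python3 - <<'E'
from h import *
p=[.4712,-.3158,-.697]
t=np.linspace(0,2*np.pi,90)
print("obs  scene xmin 195 ymin 43 xmax 343| top ymin 52 xmax 728 xmin 530")
for th in np.arange(.55,1.15,.05):
    D=np.vstack([W(p,[lidpt(th,.075+.067*np.cos(k),b,.067*np.sin(k)) for k in t]) for b in(.015,.026)])
    s=(proj("scene",D)-[320,190]+.5)*4; u=(proj("top",D)-[350,140]+.5)*4+[400,0]
    print(round(th,2),np.round([s[:,0].min(),s[:,1].min(),s[:,0].max(),u[:,1].min(),u[:,0].max(),u[:,0].min()]))
print(bot.inverse_kinematics([.47,-.31,.3],[0,1,0,0]) is not None)
E
```

```text
obs  scene xmin 195 ymin 43 xmax 343| top ymin 52 xmax 728 xmin 530
0.55 [162.  53. 348.  52. 729. 524.]
0.6 [170.  49. 350.  49. 732. 529.]
0.65 [179.  45. 352.  46. 735. 534.]
0.7 [189.  42. 354.  43. 738. 539.]
0.75 [198.  38. 356.  41. 742. 545.]
0.8 [208.  35. 358.  38. 745. 550.]
0.85 [219.  32. 359.  34. 748. 555.]
0.9 [230.  30. 361.  31. 752. 561.]
0.95 [241.  27. 363.  28. 756. 566.]
1.0 [252.  25. 364.  24. 760. 571.]
1.05 [264.  23. 366.  20. 764. 577.]
1.1 [276.  22. 367.  16. 768. 582.]
True
```

```bash
cat >> h.py <<'E'
pose=np.array([.4700,-.3150,-.697])
def quat(sgn,tilt):  # tool y along sgn*local x, fingers tilted towards local +x by tilt
    z=np.array([np.sin(tilt),0,-np.cos(tilt)]); y=sgn*np.array([np.cos(tilt),0,np.sin(tilt)])
    M=Ro.from_euler("z",pose[2]).as_matrix()@np.c_[np.cross(y,z),y,z]
    q=Ro.from_matrix(M).as_quat(); return q[[3,0,1,2]]
def loc(): # tcp and force in waffle frame
    s=telemetry.sense(); Rz=Ro.from_euler("z",pose[2]).inv()
    return Rz.apply(np.array(s["eef_pos"])-[*pose[:2],0]), Rz.apply(s["wrist_force"]), s["time"]
def go(p,v=.15,q=None): bot.move_l(W(pose,p)[0],velocity=v) if q is None else bot.movep(W(pose,p)[0],q)
E
python3 - <<'E'
from h import *
for s in(1,-1):
    for tilt,p in((0,[.02,0,.2]),(0,[-.03,0,.08]),(-.3,[.02,0,.2]),(.35,[-.13,0,.03]),(.35,[-.18,0,.12])):
        q=bot.inverse_kinematics(W(pose,p)[0],quat(s,tilt)); print(s,tilt,p,None if q is None else np.round(q,2))
E
```

```text
1 0 [0.02, 0, 0.2] [-0.24  0.37  0.95  1.65 -0.31  1.28  0.08]
1 0 [-0.03, 0, 0.08] [-0.18  0.35  0.8   1.9  -0.3   1.01  0.05]
1 -0.3 [0.02, 0, 0.2] [-0.18  0.83  1.25  1.38 -0.68  1.75  0.34]
1 0.35 [-0.13, 0, 0.03] None
1 0.35 [-0.18, 0, 0.12] None
-1 0 [0.02, 0, 0.2] [ 1.43  0.56 -1.24  1.57  0.54  1.4   2.59]
-1 0 [-0.03, 0, 0.08] [ 1.37  0.49 -1.05  1.83  0.48  1.1   2.59]
-1 -0.3 [0.02, 0, 0.2] [ 1.26  0.83 -1.25  1.29  0.61  1.78  2.54]
-1 0.35 [-0.13, 0, 0.03] None
-1 0.35 [-0.18, 0, 0.12] None
```

```bash
python3 - <<'E'
from h import *
for tilt in(0,.1,.2):
    for p in([-.125,-.015,.025],[-.125,.015,.025],[-.16,-.015,.12],[-.16,-.015,.025]):
        q=bot.inverse_kinematics(W(pose,p)[0],quat(1,tilt)); print(tilt,p,None if q is None else np.round(q,2))
# approach & press
bot.movep([.5,.15,.33],quat(1,0)); jaws.grip(0.0,20)
go([.015,0,.22],q=quat(1,0)); print(loc())
z=.19; go([.015,0,z],.1); f0=loc()[1]
while z>.11:
    z-=.006; go([.015,0,z],.05); p,f,t=loc()
    if np.linalg.norm(f-f0)>1.5: break
print(f0,p,f,t)
E
```

```text
0 [-0.125, -0.015, 0.025] [-0.56  0.37  1.19  2.18 -0.45  0.87  0.21]
0 [-0.125, 0.015, 0.025] [-0.67  0.46  1.28  2.18 -0.57  0.91  0.25]
0 [-0.16, -0.015, 0.12] [-0.64 -0.23  1.05  2.18  0.23  1.09 -0.41]
0 [-0.16, -0.015, 0.025] [-0.23  0.11  0.74  2.26 -0.1   0.81 -0.12]
0.1 [-0.125, -0.015, 0.025] [-0.24  0.11  0.75  2.26 -0.09  0.71 -0.13]
0.1 [-0.125, 0.015, 0.025] [-0.66  0.21  1.15  2.25 -0.26  0.72 -0.04]
0.1 [-0.16, -0.015, 0.12] [-0.53 -0.32  0.89  2.25  0.33  1.03 -0.52]
0.1 [-0.16, -0.015, 0.025] [-0.85 -0.05  1.33  2.35  0.11  0.71 -0.29]
0.2 [-0.125, -0.015, 0.025] [-0.27  0.03  0.74  2.34  0.05  0.59 -0.26]
0.2 [-0.125, 0.015, 0.025] [-0.86  0.08  1.3   2.34 -0.04  0.59 -0.23]
0.2 [-0.16, -0.015, 0.12] [-0.36 -0.36  0.69  2.32  0.37  0.94 -0.57]
0.2 [-0.16, -0.015, 0.025] [-0.29 -0.09  0.72  2.41  0.19  0.61 -0.42]
(array([0.01494875, 0.00141915, 0.2199981 ]), array([ 0.44404975, -0.11357465,  0.59679645]), 4.55)
[-0.12604836  0.31461219 -0.1669507 ] [ 1.48326593e-02 -1.97626740e-05  1.77686687e-01] [-0.75467768 -0.94638709 -0.88337855] 5.5333
```

```bash
python3 - <<'E'
from h import *
z=.177; L=[]
while z>.115:
    z-=.004; go([.015,0,z],.05); p,f,t=loc(); L.append((round(z,3),np.round(f,1).tolist()))
    if f[2]+f[0]>2.5: break
print(L,p,t)
im=viewer.camera("scene"); cv2.imwrite("pics/c1.png",cv2.resize(cv2.cvtColor(im,4)[140:320,260:460],None,fx=3,fy=3))
E
```

```text
[(0.173, [-0.2, -0.3, 0.8]), (0.169, [-0.5, 0.5, -0.6]), (0.165, [0.2, -0.2, 0.7]), (0.161, [0.1, 0.5, -0.0]), (0.157, [-0.8, 0.6, 0.3]), (0.153, [0.9, -0.3, -0.1]), (0.149, [0.9, -0.4, -0.6]), (0.145, [1.0, -1.0, 0.4]), (0.141, [1.2, 0.8, 0.9]), (0.137, [-0.0, -0.4, 0.2]), (0.133, [-0.1, 0.3, -0.6]), (0.129, [0.4, -0.2, 1.9]), (0.125, [-0.5, -0.3, 0.2]), (0.121, [-0.7, 0.3, -0.1]), (0.117, [-0.6, 1.0, 0.0]), (0.113, [0.1, -0.4, 0.7])] [1.48246928e-02 1.44539576e-05 1.12677328e-01] 9.5333
```

View pics/c1.png

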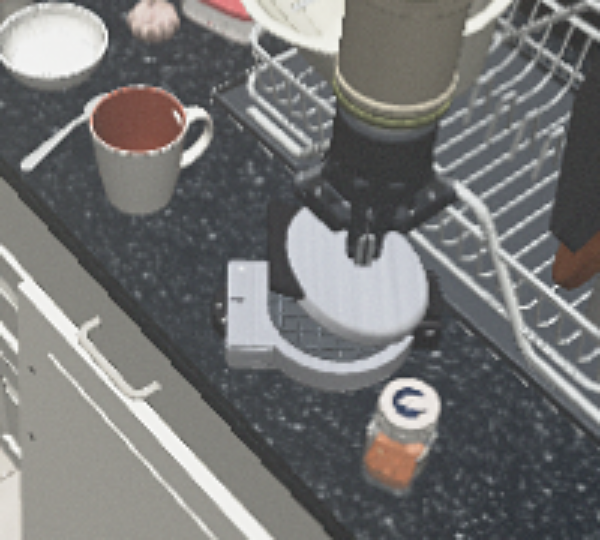

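The fingertips at crop (368,258) are on the lid's outer face. The lid has already come down: its left edge is at crop x 287, which gives θ of about 0.4. I'll move the contact point out towards the lip and press the lid shut.

```bash
python3 - <<'E'
from h import *
go([.005,0,.125]); go([-.022,0,.135])
go([-.036,0,.088],.05); print(loc())
z=.088;L=[]
while z>.070:
    z-=.0015; go([-.037,0,z],.03); p,f,t=loc(); L.append((round(z,4),round(p[2],4),np.round(f,1).tolist()))
    if f[2]>9: break
print(*L[-6:],t)
bot.dwell(.3); print(loc())
go([-.037,0,.13])
im=viewer.camera("scene"); cv2.imwrite("pics/c2.png",cv2.resize(cv2.cvtColor(im,4)[140:320,260:460],None,fx=3,fy=3))
E
```

```text
(array([-3.56857328e-02,  5.03032543e-05,  8.82450716e-02]), array([ 0.11997301,  0.27295637, -0.14021773]), 11.3083)
(0.0865, np.float64(0.0866), [-0.1, 0.8, 0.4]) (0.085, np.float64(0.0849), [1.3, 0.9, 0.8]) (0.0835, np.float64(0.0834), [-0.2, 0.3, -1.0]) (0.082, np.float64(0.0819), [-0.3, 0.1, -0.7]) (0.0805, np.float64(0.0804), [-0.3, -0.2, -0.2]) (0.079, np.float64(0.0795), [-2.7, 0.4, 9.6]) 12.8083
(array([-3.67872160e-02, -2.54904150e-06,  7.94775121e-02]), array([-3.67879182, -1.08023915,  8.18959192]), 13.1083)
```

View pics/c2.png

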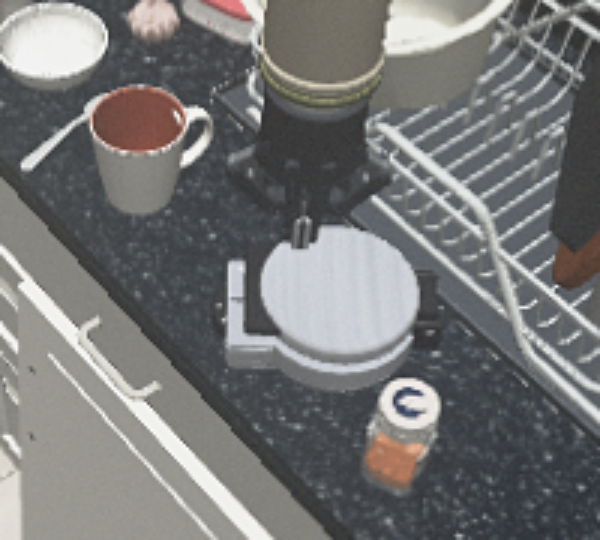

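The lid looks flat and shut (disc centre at crop (340,290)), and the fingertips met a firm stop at z = 79.5 mm. The knuckles spread wide along tool y, so for the wheel I'll turn the gripper 90° so that they clear the lid's lip.

```bash
cat >> h.py <<'E'
def wq(sgn,phi,tilt=0.): # tool x along sgn*(towards wheel axis)
    z=np.array([np.sin(tilt),0,-np.cos(tilt)]); x=sgn*np.array([np.cos(tilt),0,np.sin(tilt)])
    M=Ro.from_euler("z",pose[2]-phi).as_matrix()@np.c_[x,np.cross(z,x),z]
    return Ro.from_matrix(M).as_quat()[[3,0,1,2]]
def wp(r,phi,z=.026): return W(pose,[-.075-r*np.cos(phi),r*np.sin(phi),z])[0]
def frad(phi): # radial push-back and tangential force
    f=np.mean([loc()[1] for _ in range(1)],0); return -f[0]*np.cos(phi)+f[1]*np.sin(phi), f[0]*np.sin(phi)+f[1]*np.cos(phi)
E
python3 - <<'E'
from h import *
for s in(1,-1):
  for tilt in(0,.15):
    for r,phi,z in((.075,-.3,.15),(.06,-.3,.026),(.041,-.3,.026),(.041,0,.026),(.041,.4,.026),(.06,.4,.026)):
        q=bot.inverse_kinematics(wp(r,phi,z),wq(s,phi,tilt)); print(s,tilt,r,phi,z,None if q is None else np.round(q,2))
E
```

```text
1 0 0.075 -0.3 0.15 [-0.63 -0.25  1.04  2.12  0.23  1.16 -1.67]
1 0 0.06 -0.3 0.026 [-0.63  0.4   1.28  2.2  -0.51  0.88 -1.  ]
1 0 0.041 -0.3 0.026 [-0.59  0.47  1.26  2.16 -0.58  0.91 -0.96]
1 0 0.041 0 0.026 [-0.63  0.5   1.28  2.16 -0.61  0.93 -1.26]
1 0 0.041 0.4 0.026 [-0.68  0.57  1.33  2.15 -0.69  0.97 -1.62]
1 0 0.06 0.4 0.026 [-0.65  0.36  1.19  2.18 -0.44  0.87 -1.85]
1 0.15 0.075 -0.3 0.15 [-0.49 -0.4   0.86  2.22  0.35  1.06 -1.77]
1 0.15 0.06 -0.3 0.026 [-0.76  0.11  1.34  2.32 -0.21  0.66 -1.24]
1 0.15 0.041 -0.3 0.026 [-0.7   0.26  1.32  2.28 -0.45  0.69 -1.05]
1 0.15 0.041 0 0.026 [-0.7   0.19  1.22  2.28 -0.25  0.66 -1.58]
1 0.15 0.041 0.4 0.026 [-0.75  0.27  1.21  2.25 -0.25  0.69 -2.05]
1 0.15 0.06 0.4 0.026 [-0.82  0.18  1.22  2.28 -0.12  0.68 -2.19]
-1 0 0.075 -0.3 0.15 [-0.43 -0.17  0.88  2.11  0.15  1.14  1.55]
-1 0 0.06 -0.3 0.026 [-0.18  0.18  0.73  2.19 -0.16  0.82  1.82]
-1 0 0.041 -0.3 0.026 [-0.14  0.22  0.69  2.15 -0.19  0.83  1.84]
-1 0 0.041 0 0.026 [-0.21  0.23  0.74  2.15 -0.21  0.83  1.53]
-1 0 0.041 0.4 0.026 [-0.29  0.26  0.79  2.14 -0.24  0.84  1.13]
-1 0 0.06 0.4 0.026 [-0.35  0.22  0.82  2.18 -0.22  0.83  1.08]
-1 0.15 0.075 -0.3 0.15 [-0.58 -0.46  0.92  2.23  0.42  1.09  1.31]
-1 0.15 0.06 -0.3 0.026 [-0.34  0.05  0.88  2.31 -0.09  0.65  1.78]
-1 0.15 0.041 -0.3 0.026 [-0.27  0.11  0.81  2.27 -0.16  0.66  1.83]
-1 0.15 0.041 0 0.026 [-0.37  0.11  0.85  2.27 -0.07  0.65  1.39]
-1 0.15 0.041 0.4 0.026 [-0.49  0.16  0.9   2.24 -0.05  0.69  0.9 ]
-1 0.15 0.06 0.4 0.026 [-0.57  0.11  0.94  2.28  0.02  0.69  0.82]
```

```bash
python3 - <<'E'
from h import *
ph=-.314
go([-.06,0,.2],.25)
bot.movep(wp(.085,ph,.15),wq(-1,ph)); bot.move_l(wp(.065,ph),velocity=.2)
bot.dwell(.1); base=frad(ph); L=[]
r=.055; bot.move_l(wp(r,ph),velocity=.1)
while r>.036:
    r-=.001; bot.move_l(wp(r,ph),velocity=.03); f=frad(ph); L.append((round(r*1e3,1),np.round(f,1).tolist()))
    if f[0]>3: break
print(base,L[-6:],loc())
im=viewer.camera("top"); cv2.imwrite("pics/c3.png",cv2.resize(cv2.cvtColor(im,4)[150:240,330:460],None,fx=5,fy=5))
E
```

```text
(np.float64(-0.18246979362785198), np.float64(1.1249190311262987)) [(43.0, [-0.2, 0.7]), (42.0, [-0.7, -0.4]), (41.0, [-0.3, -0.4]), (40.0, [-0.1, -0.3]), (39.0, [-0.5, -0.4]), (38.0, [5.0, -0.1])] (array([-0.11177936, -0.0119746 ,  0.02579376]), array([-4.67858393, -1.62290878,  2.03870395]), 21.6333)
```

View pics/c3.png

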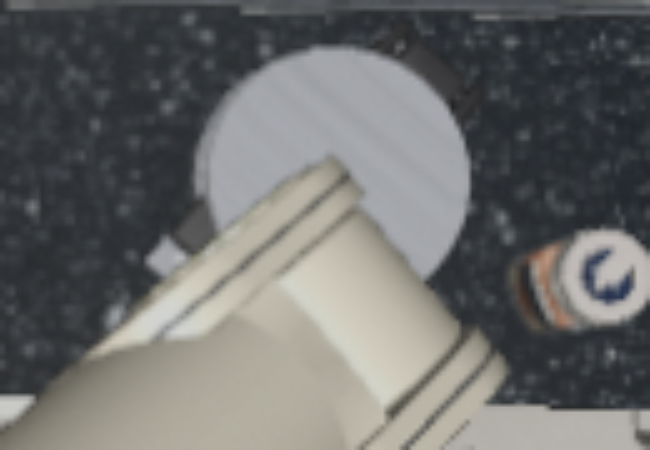

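The top view is mostly hidden by the arm, but the lid disc is shut at (335,165) and the jar at (605,275) hasn't moved. The fingertips met the wheel at r = 38 mm with 5 N radial. Next I'll rub it round with force control.

```bash
python3 - <<'E'
from h import *
r,ph=.0378,-.314; L=[]
bot.move_l(wp(r,ph),velocity=.03)
for k in range(8):
    f=frad(ph)
    if 6<f[0]<11: break
    r-=np.clip((8-f[0])*.00006,-.0004,.0004); bot.move_l(wp(r,ph),velocity=.03)
print("lean",r,f)
for ph in np.linspace(-.314,.326,17)[1:]:
    r-=np.clip((8-f[0])*.00006,-.0005,.0005)
    bot.move_l(wp(r,ph),frame=wq(-1,ph),velocity=.04); f=frad(ph); L.append((round(ph,2),round(r*1e3,2),*np.round(f,1)))
print(*L,sep="\n"); print(loc())
E
```

```text
lean 0.0378 (np.float64(6.005623342090073), np.float64(0.42277450145529394))
(np.float64(-0.27), np.float64(37.68), np.float64(7.1), np.float64(-2.2))
(np.float64(-0.23), np.float64(37.63), np.float64(7.9), np.float64(-1.5))
(np.float64(-0.19), np.float64(37.62), np.float64(7.6), np.float64(-2.1))
(np.float64(-0.15), np.float64(37.6), np.float64(8.1), np.float64(-0.9))
(np.float64(-0.11), np.float64(37.61), np.float64(8.7), np.float64(-1.5))
(np.float64(-0.07), np.float64(37.65), np.float64(9.1), np.float64(-1.2))
(np.float64(-0.03), np.float64(37.72), np.float64(9.2), np.float64(-0.4))
(np.float64(0.01), np.float64(37.79), np.float64(9.2), np.float64(0.1))
(np.float64(0.05), np.float64(37.86), np.float64(10.2), np.float64(-0.4))
(np.float64(0.09), np.float64(37.99), np.float64(9.7), np.float64(1.3))
(np.float64(0.13), np.float64(38.1), np.float64(8.8), np.float64(1.4))
(np.float64(0.17), np.float64(38.15), np.float64(9.1), np.float64(1.9))
(np.float64(0.21), np.float64(38.21), np.float64(9.9), np.float64(2.7))
(np.float64(0.25), np.float64(38.33), np.float64(8.5), np.float64(2.0))
(np.float64(0.29), np.float64(38.36), np.float64(9.9), np.float64(2.8))
(np.float64(0.33), np.float64(38.47), np.float64(9.8), np.float64(0.6))
(array([-0.11278752,  0.01336316,  0.0256848 ]), array([-9.12400237,  3.71797547,  7.74680138]), 25.9333)
```

The tangential force followed one full detent: it resisted, crossed zero halfway, pulled forward, then dropped to about zero. I'll back off radially and check.

```bash
python3 - <<'E'
from h import *
ph=.326
bot.move_l(wp(.06,ph),velocity=.06); bot.move_l(wp(.085,ph,.15),velocity=.2)
bot.movep([.35,.1,.35],quat(1,0))
print(loc())
a=cv2.cvtColor(viewer.camera("scene"),4)[190:310,320:420]; b=cv2.cvtColor(viewer.camera("top"),4)[140:240,350:450]
o=cv2.imread("pics/scene0.png")[190:310,320:420]
u=lambda i:cv2.resize(i,(400,int(400*i.shape[0]/i.shape[1])),interpolation=cv2.INTER_CUBIC)[:480]
c=np.zeros((480,800,3),np.uint8); A=u(a); B=u(b); c[:,:400]=A; c[:len(B),400:]=B; cv2.imwrite("pics/c4.png",c)
E
```

```text
(array([-0.35791459,  0.24087845,  0.34959038]), array([ 0.04627143, -0.32845485, -0.10624795]), 29.6083)
```

View pics/c4.png

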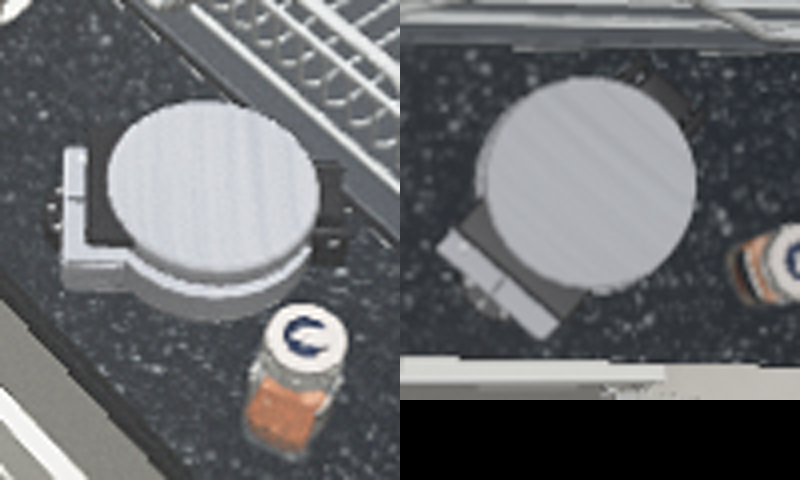

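The lid is shut (disc at scene crop (213,185)), the jar is undisturbed and the arm is clear. The wheel's force trace shows exactly one detent, so I'm handing in.

```bash
python3 -c "
from workcell import finish_job
print(finish_job())"
```

```text
the job is handed in; nothing more can be done
None
```

The lid is pushed shut and the wheel was rubbed one click to the left, to the first setting; I judged the click from the force trace, since the pictures can't confirm the wheel's angle, and I handed in with the arm clear (no verdict returned).

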